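# Prove the mill's tool setter with a fingertip

## Robot

A 6-joint arm with a two-finger parallel gripper is mounted at the origin on a cart in front of the work surface, level with it; the furniture and walls round the work are solid. World frame = base frame: x ahead of the robot, y to its left, z up, the work surface at z = 0. Lengths are in mm, angles in rad, forces in N, time in s.
With the tool pointing down it reaches from about 300 to 875 mm from the base axis. Payload 4.2 kg.
Tool frame: the origin (TCP) lies between the finger pads, 19 mm behind the fingertips; this is the grasp point; z points along the fingers, y is the line along which they close (so a half turn about z gives the same grasp; the last joint's range is limited). The gripper opens to 85 mm and grips with 20 to 120 N. Pads are 22 mm wide; open, the fingers measure 114 mm over their backs; the gripper's body (76 mm by 85 mm) begins 54 mm behind the grasp point. The pads swing forward as they close: fully open they stand 13 mm farther back than shut.
Start: joints at [-1.134, 0.32, 1.565, -0, 1.257, -0.02], TCP at [253.624, -516.056, 250.038] pointing down, gripper open.
Joint ranges: [-3.11, 3.11], [-0.84, 2.01], [0.21, 2.61], [-1.34, 4.49], [0.05, 2.63], [-2.56, 2.56]. Speed limits (rad/s): [2.57, 2.57, 3.14, 3.14, 3.14, 3.14].

## Interface

Orientations are given as a unit quaternion [w, x, y, z].
In Python, from rig import * gives the robot as it stands.
- The arm moves only by the tool apply_moves, never from a script. Its argument "steps" is a list of rows, each an object of numbers: "ax", "ay", "az": the turn, a rotation vector about the tool's x, y, z in units of 10 degrees (1.0 is 10 degrees); "dx", "dy", "dz": the shift along the tool's x, y, z in units of 25 mm (1.0 is 25 mm); "hand": the closure, from 0 (fully open) to 1 (shut). A call has 1 to 8 rows; each row is the pose to reach, as a shift and turn from the pose commanded when the call began, along the tool's axes at that moment; what a row does not reach only later rows make up. A row lasts 1/8 s, in which the tool goes at most 62.5 mm and 10.7 degrees, less where a joint would pass 70% of its speed; a pose out of reach is approached as far as the arm can. A call with a gripper value outside its range is refused whole. The fingers move at their own pace and stop on an object; "force" is the grip in N (left out, the last holds). Time passes only in rows, so rows that repeat a pose let the fingers close. It gives the time, the measured TCP pose, the force, the opening and the grip force at its end, in the units of the state.
- read_state(): the state, without advancing time (a new reading comes with each control period).
- get_image(name): name is "scene" or "side" or "wrist"; returns (picture, depth): 384x512x3 uint8, red, green, blue; 384x512 float32, mm along the optical axis (not along the pixel's ray), 0 where there is no reading.
- calibration(name): a dict with "K" (3x3 intrinsics, pixels), "camera_from_world" (4x4, takes a point from world to camera coordinates). Camera axes: x right, y up, looking along -z (the intrinsics and any distortion apply to the point x, -y, -z); pixel columns grow to the right and rows downward; lengths in mm; the calibration is good to about 2 mm. A picture is of the moment at which its call begins: read the wrist's pose just before it. calibration takes no time and is no camera call; for the wrist camera it gives the pose at the moment of the call.
- close_job(): hands the job in; it is judged then, once.
Trained networks look in the newest picture that a camera, given by its name, has taken for a name from the list of things; names that differ only in an ending like _2 or _b are one class to them, and where a whole thing is asked for, a point or a joint stands for the part that bears it (a point fixed in the world has none). Each returns a list of dicts, best first, with "confidence" (0 to 1); they miss things now and then, are a little off and sometimes report something else, mostly with a low value. They report only what shows in the picture. A call takes as long as a camera call. They do not tell look-alikes from the thing itself.
- spot_in(camera, target): "bbox" ([centre column, centre row, width, height] in pixels, round what is visible of it).
- trace(camera, target): "pixels" (384x512 bool, what is visible of it) and "bbox" ([centre column, centre row, width, height] in pixels, round what is visible of it).
The state is a dict: "t": time; "joint_pos": joint angles; "qvel": joint speeds; "joint_efforts": joint torques, N m; "eef_pos": TCP position; "tool_rot": TCP orientation; "contact_force": force on the tool from outside, world axes, zero at the start; "torque": the same for the moment, N m; "finger_gap": finger opening in mm; "grip_force": force on a finger pad.
Only numpy, scipy, OpenCV 4.12 (cv2) and the standard library are available. Lean on these libraries where they do the work, as an engineer would, in place of code of your own. Each camera call takes 0.05 s, during which the arm holds its last target. There are 200 camera calls.

## Task

Prove the mill's tool setter, the steel puck with the brass top: with the fingertips press the brass top down lightly so that it sinks a few millimetres, keep it down for two seconds, then let it spring back up and withdraw the hand at least 10 cm above it. Do not lift, tip or shift the setter, and do not touch or shift the look-alike setter with the white top, the black-lidded jar or the solder reel standing by.

Things in the scene. Friction and masses are not known exactly. Their poses are not given: they have to be found in the camera images.
- brass_setter: the mill's tool setter: loose upright steel puck, about 0.57 kg, on the desk. Foot 58 mm across, 8 mm high; body 48 mm across, 40 mm high, with a black band; above it a spring-loaded round brass disc, 28 mm across, its upper face 54 mm above the desk. A brass stub sticks out along +x to 35 mm from the axis, 27 mm up. Origin: centre of the underside; z up along its axis
- brass_top_centre (a point): centre of the upper face of the brass disc, which moves down with it; 54 mm above the desk when not pressed
- brass_top (a joint): how far the brass disc is pressed down, m: 0 up, 0.010 fully down on its stop. The spring needs about 1.4 N to start, 700 N/m after that (3.5 N at 3 mm, 5 N at 5 mm, 8.4 N at the stop) and drives it back up when let go
- white_setter: another tool setter of the same form and size, but its spring-loaded top disc is white ceramic; to be left alone. Loose, origin at the centre of its underside
- jar: small round amber jar with a black lid, 45 mm across and 42 mm high, to be left alone. Loose, origin at the centre of its underside
- reel: reel of solder standing on its flange: black flanges, pale wire, 52 mm across and 28 mm high, to be left alone. Loose, origin at the centre of its underside
Things that resemble listed ones, but are neither listed nor needed, are in the scene too. What is shaped like the brass_setter but green is not meant.

How it is judged:
By the outcome, as a careful person would: the job done as asked, in the order asked, and still so for the second after the job is handed in, with the robot touching nothing.
It also fails if it takes over 37 s, if anything falls off the work surface, if the arm or the gripper's body presses on something with over 40 N, if the wrist force passes 120 N, or if a joint passes its speed limit or range.

## Working session

There is one attempt and no reset: what is moved stays moved. The work goes in short steps, Python scripts to look and compute and a tool call to move; the robot and the scene stay as the last step left them, time stands still between calls to the robot, and variables do not carry over. Pictures are saved under pics/ and viewed, at most 10 in all, crops included, and the job is handed in when it is done.

Besides the shell and the picture viewer there is one more tool, called by a JSON object that holds its "fn" and its "kwargs", one argument or row to a line. apply_moves: Moves the arm, as the interface text tells. Its arguments: {"type":"object","properties":{"steps":{"type":"array"},"force":{"type":"number"}},"required":["steps"]}

```bash
mkdir -p pics
cat > h.py <<'E'
from rig import *
import numpy as np, cv2
def save(n,p): cv2.imwrite('pics/'+n,cv2.cvtColor(p,cv2.COLOR_RGB2BGR))
def world(cam,u,v,d):
    c=calibration(cam);K=np.array(c["K"]);T=np.linalg.inv(np.array(c["camera_from_world"]))
    x=(u-K[0,2])/K[0,0]*d;y=(v-K[1,2])/K[1,1]*d
    return (T@np.array([x,-y,-d,1]))[:3]
E
python3 - <<'E'
from h import *
ims=[]
for c in ["scene","side"]:
    p,d=get_image(c); ims.append(p); np.save(c+'.npy',d); cv2.imwrite(c+'_raw.png',p[:,:,::-1])
    print(c,{k:v for k,v in calibration(c).items() if k not in("K","camera_from_world")})
    for n in ["brass_setter","white_setter"]:
        for r in trace(c,n):
            m=r["pixels"];vs,us=np.nonzero(m);ok=d[m]>0
            P=np.array([world(c,u,v,d[v,u]) for u,v in zip(us,vs) if d[v,u]>0])
            if len(P):
                top=P[P[:,2]>np.percentile(P[:,2],97)-4]
                print(n,round(r["confidence"],2),np.round(r["bbox"]),"top",top.mean(0).round(1),P[:,2].max().round(1))
im=np.vstack([ims[0],ims[1]]); save('a.png',cv2.resize(np.hstack(ims),(800,300)))
save('scene.png',cv2.resize(ims[0],(800,600)))
E
```

```text
scene {}
brass_setter 0.8 [167. 246.  26.  34.] top [567.7 215.9  54.9] 56.6
brass_setter 0.68 [214. 256.  24.  35.] top [456.  174.8  54.6] 56.9
white_setter 0.81 [270. 230.  25.  26.] top [436.5   8.6  54.7] 56.8
side {}
brass_setter 0.56 [245. 251.  37.  40.] top [461.1 175.   51.6] 53.5
white_setter 0.71 [278. 213.  32.  37.] top [439.9   9.6  51.3] 53.2
```

View pics/scene.png

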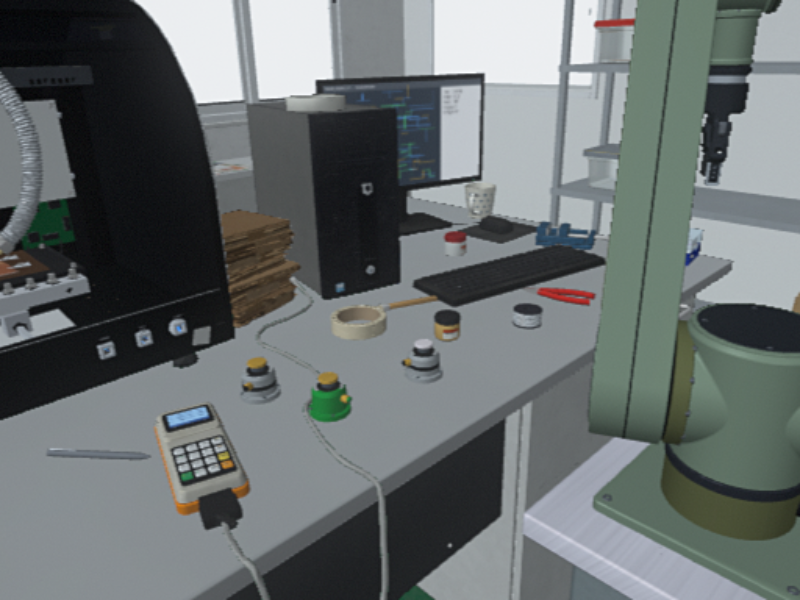

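View side_raw.png

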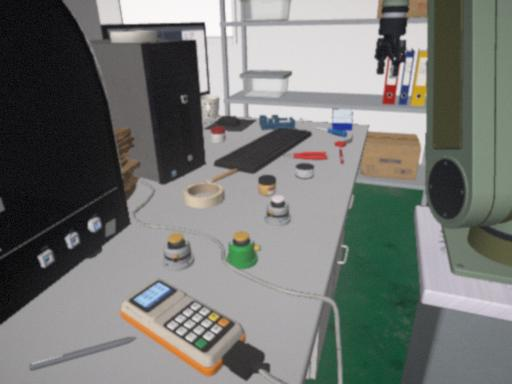

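The scene picture (800x600 view) shows three candidates. The steel puck with the brass top is at (258,380), which is (167,246) native and (176,250) in the side view. The green look-alike is at (328,397), and the white-topped setter is at (423,360). The steel and brass one fits the description, so next I'll check a close crop and measure its disc from both views.

Run:
```python
from h import *
crops=[]
Rays=[]
for c,(u0,v0) in {"scene":(167,246),"side":(177,250)}.items():
    p=cv2.imread(c+'_raw.png');d=np.load(c+'.npy')
    crops.append(cv2.resize(p[v0-30:v0+30,u0-38:u0+38],(380,300),interpolation=cv2.INTER_CUBIC))
    hsv=cv2.cvtColor(p,cv2.COLOR_BGR2HSV)
    m=cv2.inRange(hsv,(10,110,70),(32,255,255)); z=np.zeros_like(m); z[v0-25:v0+25,u0-20:u0+20]=m[v0-25:v0+25,u0-20:u0+20]
    n,l,s,ce=cv2.connectedComponentsWithStats(z)
    for i in range(1,n):
        if s[i,4]<6: continue
        vs,us=np.nonzero(l==i);P=np.array([world(c,u,v,d[v,u]) for u,v in zip(us,vs) if d[v,u]>0])
        t=P[P[:,2]>P[:,2].max()-5]
        print(c,s[i],"mean",P.mean(0).round(1),"top",t.mean(0).round(1),"x",t[:,0].min().round(),t[:,0].max().round(),"y",t[:,1].min().round(),t[:,1].max().round(),len(t))
    # obstacles within 150mm of setter, above 60mm
    vs,us=np.mgrid[0:384:2,0:512:2];vs=vs.ravel();us=us.ravel();dd=d[vs,us]
    K=np.array(calibration(c)["K"]);T=np.linalg.inv(np.array(calibration(c)["camera_from_world"]))
    W=(T@np.vstack([(us-K[0,2])/K[0,0]*dd,-(vs-K[1,2])/K[1,1]*dd,-dd,np.ones(len(dd))]))[:3].T[dd>0]
    for r in (100,150,200,250):
        k=W[(np.hypot(W[:,0]-568,W[:,1]-216)<r)&(W[:,2]>65)&(W[:,2]<500)]
        print(r,len(k),k.min(0).round() if len(k) else "",k.max(0).round() if len(k) else "")
cv2.imwrite('pics/crop.png',np.hstack(crops))
print(read_state()["t"],read_state()["tool_rot"])
```

```text
scene [159 229  11   7  65] mean [568.  216.4  54.7] top [568.  216.2  54.9] x 557.0 583.0 y 203.0 228.0 62
scene [156 245   6   4  13] mean [557.2 239.4  31.3] top [555.7 239.8  32.4] x 552.0 560.0 y 236.0 243.0 11
100 0  
150 514 [689. 172.  65.] [717. 286. 367.]
200 1201 [689. 172.  65.] [766. 372. 458.]
250 2011 [689. 119.  65.] [818. 429. 496.]
side [169 234  14   9 102] mean [570.4 216.5  51.7] top [570.5 216.2  51.8] x 558.0 582.0 y 202.0 227.0 98
side [174 255   4   3  10] mean [559.  239.3  30. ] top [559.  239.3  30. ] x 556.0 562.0 y 236.0 242.0 10
100 0  
150 747 [694. 172.  65.] [718. 282. 358.]
200 2313 [693. 171.  65.] [766. 369. 438.]
250 3882 [693. 171.  65.] [817. 427. 440.]
0.3 [-2.51405074e-04  9.74032838e-01  2.26406634e-01 -6.31748028e-05]
```

View pics/crop.png

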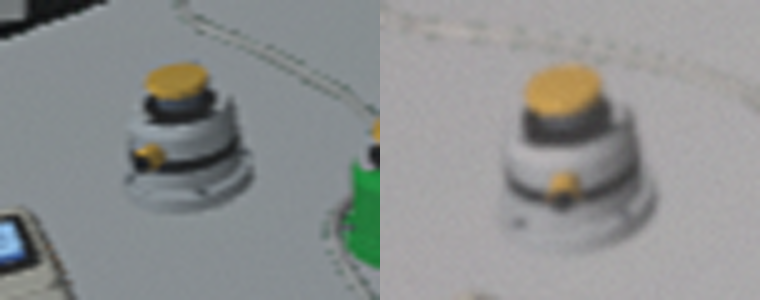

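The crop shows a steel puck with a brass disc and a black band, so this is the right one. The disc centre is about (569, 216, 53.5) and the nearest obstacle, the mill front, is at x≥689. I'll move above it with the fingers shut.

{"fn": "apply_moves", "kwargs": {
  "steps": [
    {"dx": 2.0,"dy": -1.7,"hand": 1},
    {"dx": 3.7,"dy": -3.2,"hand": 1},
    {"dx": 5.5,"dy": -4.7,"hand": 1},
    {"dx": 7.3,"dy": -6.2,"hand": 1},
    {"dx": 9.1,"dy": -7.8,"hand": 1},
    {"dx": 10.9,"dy": -9.3,"hand": 1},
    {"dx": 12.7,"dy": -10.9,"hand": 1},
    {"dx": 14.5,"dy": -12.4,"hand": 1}
  ]
}}

```text
invalid input at $.steps[0]: expected keys ax, ay, az, dx, dy, dz, hand
```

{"fn": "apply_moves", "kwargs": {
  "steps": [
    {"dx": 1.8,"dy": -1.5,"hand": 1},
    {"dx": 3.6,"dy": -3.1,"hand": 1},
    {"dx": 5.4,"dy": -4.6,"hand": 1},
    {"dx": 7.2,"dy": -6.1,"dz": 0.5,"hand": 1},
    {"dx": 8.8,"dy": -7.5,"dz": 1.5,"hand": 1},
    {"dx": 9.7,"dy": -8.3,"dz": 2.5,"hand": 1},
    {"dx": 9.74,"dy": -8.32,"dz": 3,"hand": 1},
    {"dx": 9.74,"dy": -8.32,"dz": 3,"hand": 1}
  ]
}}

```text
invalid input at $.steps[0]: expected keys ax, ay, az, dx, dy, dz, hand
```

Run:
```python
from h import *
s=read_state();print({k:np.round(s[k],3) for k in("t","eef_pos","tool_rot","contact_force","finger_gap","joint_pos")})
p,d=get_image("wrist");save('w.png',p)
P=np.array([569,216,53.5,1]);c=calibration("wrist");q=np.array(c["camera_from_world"])@P
print("pred px",c["K"]@np.array([q[0],-q[1],-q[2]])/-q[2], np.linalg.inv(c["camera_from_world"])[:3,3])
hsv=cv2.cvtColor(p,cv2.COLOR_RGB2HSV);m=cv2.inRange(hsv,(10,110,70),(32,255,255))
n,l,st,ce=cv2.connectedComponentsWithStats(m)
for i in range(1,n):
    if st[i,4]<100: continue
    vs,us=np.nonzero((l==i)&(d>0))
    W=np.array([world("wrist",u,v,d[v,u]) for u,v in zip(us,vs)])
    print(st[i],ce[i].round(),W.mean(0).round(1) if len(W) else "",np.ptp(W,axis=0).round(1) if len(W) else "")
```

```text
{'t': np.float64(0.3), 'eef_pos': array([ 253.557, -515.94 ,  249.743]), 'tool_rot': array([-0.   ,  0.974,  0.226, -0.   ]), 'contact_force': array([-0.594,  0.425, -0.785]), 'finger_gap': np.float64(85.449), 'joint_pos': array([-1.134,  0.32 ,  1.565, -0.   ,  1.257, -0.02 ])}
pred px [-636.30278886 -844.80020162    1.        ] [ 318.23861969 -484.98262249  373.85917763]
```

View pics/w.png

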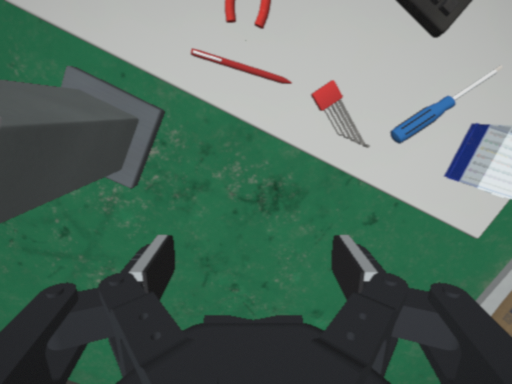

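The moves were refused because every row needs all seven keys, so the arm hasn't moved. The wrist picture shows only the desk edge from the start pose, with the open fingers at (150,265) and (355,265).

{"fn": "apply_moves", "kwargs": {
  "steps": [
    {"ax": 0,"ay": 0,"az": 0,"dx": 2.0,"dy": -1.7,"dz": 0,"hand": 1},
    {"ax": 0,"ay": 0,"az": 0,"dx": 3.7,"dy": -3.2,"dz": 0,"hand": 1},
    {"ax": 0,"ay": 0,"az": 0,"dx": 5.5,"dy": -4.7,"dz": 0,"hand": 1},
    {"ax": 0,"ay": 0,"az": 0,"dx": 7.3,"dy": -6.2,"dz": 0,"hand": 1},
    {"ax": 0,"ay": 0,"az": 0,"dx": 9.1,"dy": -7.8,"dz": 0,"hand": 1},
    {"ax": 0,"ay": 0,"az": 0,"dx": 10.9,"dy": -9.3,"dz": 0,"hand": 1},
    {"ax": 0,"ay": 0,"az": 0,"dx": 12.7,"dy": -10.9,"dz": 0,"hand": 1},
    {"ax": 0,"ay": 0,"az": 0,"dx": 14.5,"dy": -12.4,"dz": 0,"hand": 1}
  ]
}}

```text
t: 1.35
eef_pos: [442.7, -76.1, 250.3]
tool_rot: [0.0, 0.974, 0.226, 0.0]
contact_force: [0.5, -0.1, -0.1]
finger_gap: 0.0
grip_force: 0.0
```

{"fn": "apply_moves", "kwargs": {
  "steps": [
    {"ax": 0,"ay": 0,"az": 0,"dx": 1.8,"dy": -1.5,"dz": 0,"hand": 1},
    {"ax": 0,"ay": 0,"az": 0,"dx": 3.6,"dy": -3.1,"dz": 0,"hand": 1},
    {"ax": 0,"ay": 0,"az": 0,"dx": 5.4,"dy": -4.6,"dz": 0,"hand": 1},
    {"ax": 0,"ay": 0,"az": 0,"dx": 7.2,"dy": -6.1,"dz": 0.5,"hand": 1},
    {"ax": 0,"ay": 0,"az": 0,"dx": 8.8,"dy": -7.5,"dz": 1.5,"hand": 1},
    {"ax": 0,"ay": 0,"az": 0,"dx": 9.7,"dy": -8.3,"dz": 2.5,"hand": 1},
    {"ax": 0,"ay": 0,"az": 0,"dx": 9.74,"dy": -8.32,"dz": 3,"hand": 1},
    {"ax": 0,"ay": 0,"az": 0,"dx": 9.74,"dy": -8.32,"dz": 3,"hand": 1}
  ]
}}

```text
t: 2.35
eef_pos: [568.2, 215.3, 174.0]
tool_rot: [0.0, 0.974, 0.226, -0.001]
contact_force: [0.2, -0.1, -0.2]
finger_gap: -0.3
grip_force: 0.0
```

```bash
cat > w.py <<'E'
from h import *
import sys
s=read_state();print({k:np.round(s[k],3) for k in("t","eef_pos","tool_rot","contact_force","finger_gap","joint_pos")})
p,d=get_image("wrist");save(sys.argv[1],p)
P=np.array([569,216,53.5,1]);c=calibration("wrist");q=np.array(c["camera_from_world"])@P
print("pred px",c["K"]@np.array([q[0],-q[1],-q[2]])/-q[2])
hsv=cv2.cvtColor(p,cv2.COLOR_RGB2HSV);m=cv2.inRange(hsv,(10,110,70),(32,255,255))
n,l,st,ce=cv2.connectedComponentsWithStats(m)
for i in range(1,n):
    if st[i,4]<100: continue
    vs,us=np.nonzero((l==i)&(d>0))
    W=np.array([world("wrist",u,v,d[v,u]) for u,v in zip(us,vs)])
    if len(W): print(st[i],ce[i].round(),W.mean(0).round(1),((W.max(0)+W.min(0))/2).round(1),np.ptp(W,axis=0).round(1))
E
python3 w.py w2.png
```

```text
{'t': np.float64(2.35), 'eef_pos': array([568.199, 215.338, 174.016]), 'tool_rot': array([ 0.   ,  0.974,  0.226, -0.001]), 'contact_force': array([ 0.153, -0.12 , -0.216]), 'finger_gap': np.float64(-0.324), 'joint_pos': array([ 3.440e-01,  4.260e-01,  1.599e+00, -1.000e-03,  1.120e+00,
        1.458e+00])}
pred px [251.16678354 187.80399922   1.        ]
[ 95 101  92 156 581] [153. 159.] [538.7 320.7  13. ] [493.2 328.1  11.6] [190.5  72.1  14.6]
[241 171  30  28 678] [256. 185.] [573.9 213.7  54.2] [568.8 210.5  40.6] [36.8 33.7 33. ]
[ 85 228  15  13 130] [ 92. 234.] [437.6 347.6  30.5] [436.5 347.9  30.3] [15.3 14.5  4.1]
[ 77 238  15  14 127] [ 84. 244.] [420.7 352.8  30.3] [418.9 353.3  30.1] [15.8 14.1  5.5]
[440 311  38  20 445] [457. 320.] [ 517.4 -103.9   19. ] [ 514.5 -108.    18.8] [27.  22.5 24.5]
```

View pics/w2.png

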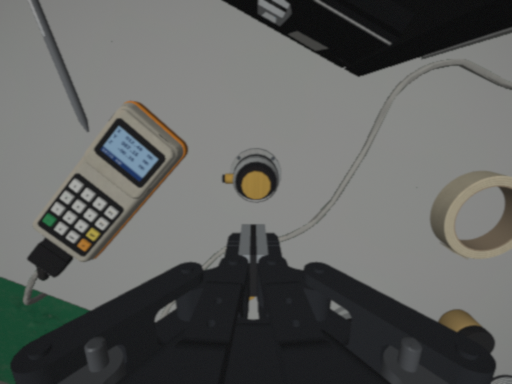

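The wrist picture shows the brass disc at (256,185), with its stub at the left. The fingertips are at (253,240) and the way down is clear. I'll descend to about 15 mm above the disc.

{"fn": "apply_moves", "kwargs": {
  "steps": [
    {"ax": 0,"ay": 0,"az": 0,"dx": 0.05,"dy": 0.04,"dz": 0.7,"hand": 1},
    {"ax": 0,"ay": 0,"az": 0,"dx": 0.05,"dy": 0.04,"dz": 1.6,"hand": 1},
    {"ax": 0,"ay": 0,"az": 0,"dx": 0.05,"dy": 0.04,"dz": 2.5,"hand": 1},
    {"ax": 0,"ay": 0,"az": 0,"dx": 0.05,"dy": 0.04,"dz": 3.1,"hand": 1},
    {"ax": 0,"ay": 0,"az": 0,"dx": 0.05,"dy": 0.04,"dz": 3.4,"hand": 1},
    {"ax": 0,"ay": 0,"az": 0,"dx": 0.05,"dy": 0.04,"dz": 3.4,"hand": 1},
    {"ax": 0,"ay": 0,"az": 0,"dx": 0.05,"dy": 0.04,"dz": 3.4,"hand": 1}
  ]
}}

```text
t: 3.28
eef_pos: [571.2, 215.9, 90.8]
tool_rot: [-0.0, 0.974, 0.226, 0.001]
contact_force: [-0.3, 0.9, -0.2]
finger_gap: 0.2
grip_force: 0.0
```

```bash
python3 w.py w3.png
python3 - <<'E'
from h import *
a=cv2.imread('pics/w3.png')[130:310,150:360];cs=[cv2.resize(a,(400,343))]
for c,(u,v) in {"side":(177,240)}.items():
    p,d=get_image(c);cs.append(cv2.resize(p[v-43:v+43,u-50:u+50,::-1],(400,343),interpolation=cv2.INTER_CUBIC))
cv2.imwrite('pics/c3.png',np.hstack(cs))
E
```

```text
{'t': np.float64(3.275), 'eef_pos': array([571.152, 215.933,  90.788]), 'tool_rot': array([-0.   ,  0.974,  0.226,  0.001]), 'contact_force': array([-0.285,  0.871, -0.229]), 'finger_gap': np.float64(0.211), 'joint_pos': array([ 0.343,  0.509,  1.694, -0.   ,  0.937,  1.457])}
pred px [250.07576178 227.10446172   1.        ]
[  42  102  120  208 1358] [116. 175.] [542.3 321.6  11.2] [491.2 328.6   9.7] [193.1  73.2  16. ]
[234 203  43  30 839] [256. 217.] [577.3 215.7  53.8] [568.9 209.8  50.7] [35.5 35.8 53.1]
[211 204  13  12 133] [217. 209.] [562.  239.6  31.4] [561.8 239.4  31. ] [9.3 9.5 5.9]
[ 24 275  20  18 223] [ 33. 284.] [437.  347.4  29.5] [435.3 347.8  29.3] [16.4 13.7  4.6]
[ 13 289  19  17 211] [ 22. 297.] [420.  352.6  29.5] [419.  353.3  29. ] [18.6 13.9  4.7]
[492 371  20  13 180] [504. 378.] [ 513.1 -100.5    7.9] [ 511.9 -101.7    9.1] [21.2  9.5 10.6]
```

View pics/c3.png

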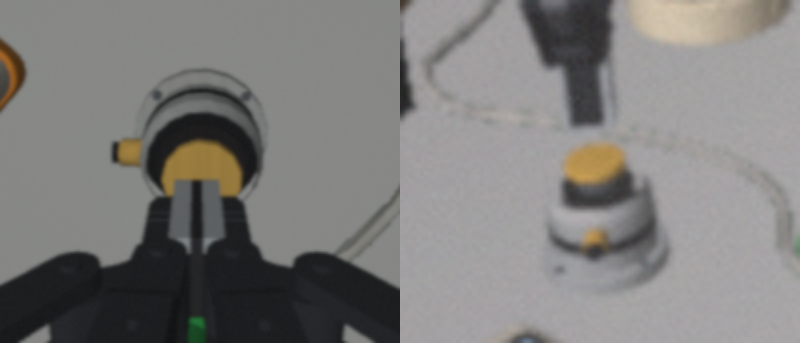

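The left crop shows the shut fingertips over the disc's lower part, with the tip edge at about native (253,224). The right crop shows the tip just above the brass disc. I'll use where the fingertips project to cancel any camera bias.

Run:
```python
from h import *
s=read_state();c=calibration("wrist");M=np.array(c["camera_from_world"]);K=np.array(c["K"])
R=np.array([[.8975,.441,0],[.441,-.8975,0],[0,0,-1]])
def pj(P): q=M@np.r_[P,1]; return (K@[q[0],-q[1],-q[2]]/-q[2])[:2].round(1)
t=np.array(s["eef_pos"])
for o in [(11,0,19),(11,0,15),(0,0,19)]: print(o,pj(t+R@o))
# fit disc circle: leading-edge point & left/right edges
for C in [(569,216),(571,215.5),(573,215),(571,213.5),(573,213.5)]:
    pts=np.array([pj([C[0]+14*np.cos(a),C[1]+14*np.sin(a),53.5]) for a in np.linspace(0,6.28,60)])
    print(C,"cols",pts[:,0].min(),pts[:,0].max(),"rows",pts[:,1].min(),pts[:,1].max())
```

```text
(11, 0, 19) [251.5 219.9]
(11, 0, 15) [251.4 222.7]
(0, 0, 19) [251.5 237.1]
(569, 216) cols 228.9 271.3 rows 207.1 246.1
(571, 215.5) cols 230.9 273.4 rows 204.8 244.0
(573, 215) cols 232.8 275.5 rows 202.5 241.9
(571, 213.5) cols 233.6 276.1 rows 206.1 245.2
(573, 213.5) cols 234.9 277.5 rows 203.4 242.8
```

The aim is within about 2 mm of the centre. I'll go down to just above contact, then press in small steps.

{"fn": "apply_moves", "kwargs": {
  "steps": [
    {"ax": 0,"ay": 0,"az": 0,"dx": 0.04,"dy": 0,"dz": 0.2,"hand": 1},
    {"ax": 0,"ay": 0,"az": 0,"dx": 0.04,"dy": 0,"dz": 0.4,"hand": 1},
    {"ax": 0,"ay": 0,"az": 0,"dx": 0.04,"dy": 0,"dz": 0.5,"hand": 1},
    {"ax": 0,"ay": 0,"az": 0,"dx": 0.04,"dy": 0,"dz": 0.56,"hand": 1},
    {"ax": 0,"ay": 0,"az": 0,"dx": 0.04,"dy": 0,"dz": 0.6,"hand": 1},
    {"ax": 0,"ay": 0,"az": 0,"dx": 0.04,"dy": 0,"dz": 0.6,"hand": 1}
  ]
}}

```text
t: 4.12
eef_pos: [571.5, 216.2, 75.0]
tool_rot: [0.0, 0.974, 0.226, -0.0]
contact_force: [0.0, -1.0, -0.5]
finger_gap: -0.2
grip_force: 0.0
```

{"fn": "apply_moves", "kwargs": {
  "steps": [
    {"ax": 0,"ay": 0,"az": 0,"dx": 0,"dy": 0,"dz": 0.04,"hand": 1},
    {"ax": 0,"ay": 0,"az": 0,"dx": 0,"dy": 0,"dz": 0.08,"hand": 1},
    {"ax": 0,"ay": 0,"az": 0,"dx": 0,"dy": 0,"dz": 0.12,"hand": 1},
    {"ax": 0,"ay": 0,"az": 0,"dx": 0,"dy": 0,"dz": 0.12,"hand": 1}
  ]
}}

```text
t: 4.62
eef_pos: [571.5, 216.2, 72.1]
tool_rot: [0.0, 0.974, 0.226, 0.0]
contact_force: [0.5, 0.6, 2.3]
finger_gap: -0.4
grip_force: 0.8
```

In contact at 2.3 N, which is about 1 mm down. I'll press about 3 mm further.

{"fn": "apply_moves", "kwargs": {
  "steps": [
    {"ax": 0,"ay": 0,"az": 0,"dx": 0,"dy": 0,"dz": 0.04,"hand": 1},
    {"ax": 0,"ay": 0,"az": 0,"dx": 0,"dy": 0,"dz": 0.08,"hand": 1},
    {"ax": 0,"ay": 0,"az": 0,"dx": 0,"dy": 0,"dz": 0.12,"hand": 1},
    {"ax": 0,"ay": 0,"az": 0,"dx": 0,"dy": 0,"dz": 0.14,"hand": 1},
    {"ax": 0,"ay": 0,"az": 0,"dx": 0,"dy": 0,"dz": 0.14,"hand": 1}
  ]
}}

```text
t: 5.25
eef_pos: [571.5, 216.2, 68.6]
tool_rot: [0.0, 0.974, 0.226, 0.0]
contact_force: [-0.7, 0.0, 3.8]
finger_gap: 0.1
grip_force: 2.0
```

{"fn": "apply_moves", "kwargs": {
  "steps": [
    {"ax": 0,"ay": 0,"az": 0,"dx": 0,"dy": 0,"dz": 0,"hand": 1},
    {"ax": 0,"ay": 0,"az": 0,"dx": 0,"dy": 0,"dz": 0,"hand": 1},
    {"ax": 0,"ay": 0,"az": 0,"dx": 0,"dy": 0,"dz": 0,"hand": 1},
    {"ax": 0,"ay": 0,"az": 0,"dx": 0,"dy": 0,"dz": 0,"hand": 1},
    {"ax": 0,"ay": 0,"az": 0,"dx": 0,"dy": 0,"dz": 0,"hand": 1},
    {"ax": 0,"ay": 0,"az": 0,"dx": 0,"dy": 0,"dz": 0,"hand": 1},
    {"ax": 0,"ay": 0,"az": 0,"dx": 0,"dy": 0,"dz": 0,"hand": 1},
    {"ax": 0,"ay": 0,"az": 0,"dx": 0,"dy": 0,"dz": 0,"hand": 1}
  ]
}}

```text
t: 6.25
eef_pos: [571.5, 216.2, 68.5]
tool_rot: [0.0, 0.974, 0.226, 0.0]
contact_force: [-1.2, -1.1, 4.3]
finger_gap: -0.2
grip_force: 2.1
```

Run:
```python
from h import *
F=[]
for c in ["side","scene","side","scene"]:
    p,d=get_image(c);s=read_state();F.append(s["contact_force"][2])
    u,v={"side":(177,240),"scene":(167,240)}[c]
    if len(F)>2: cv2.imwrite(f'pics/p_{c}.png',cv2.resize(p[v-43:v+43,u-50:u+50,::-1],(400,343),interpolation=cv2.INTER_CUBIC))
cv2.imwrite('pics/press.png',np.hstack([cv2.imread('pics/p_side.png'),cv2.imread('pics/p_scene.png')]))
print(np.round(F,1),s["t"],s["eef_pos"])
```

```text
[4.3 3.4 3.5 3.9] 6.45 [571.53043873 216.19782305  68.48682412]
```

View pics/press.png

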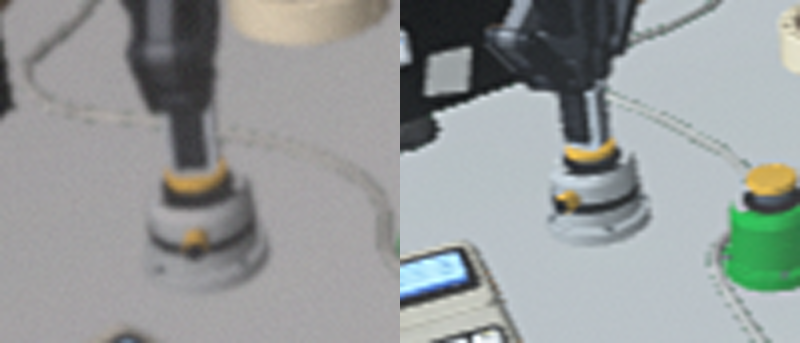

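Both views show the fingertips near the middle of the disc, pressing it about 3.5–4 mm down with the setter upright. I'll keep holding past two seconds, then withdraw straight up.

{"fn": "apply_moves", "kwargs": {
  "steps": [
    {"ax": 0,"ay": 0,"az": 0,"dx": 0,"dy": 0,"dz": 0,"hand": 1},
    {"ax": 0,"ay": 0,"az": 0,"dx": 0,"dy": 0,"dz": 0,"hand": 1},
    {"ax": 0,"ay": 0,"az": 0,"dx": 0,"dy": 0,"dz": 0,"hand": 1},
    {"ax": 0,"ay": 0,"az": 0,"dx": 0,"dy": 0,"dz": 0,"hand": 1},
    {"ax": 0,"ay": 0,"az": 0,"dx": 0,"dy": 0,"dz": 0,"hand": 1},
    {"ax": 0,"ay": 0,"az": 0,"dx": 0,"dy": 0,"dz": 0,"hand": 1},
    {"ax": 0,"ay": 0,"az": 0,"dx": 0,"dy": 0,"dz": 0,"hand": 1},
    {"ax": 0,"ay": 0,"az": 0,"dx": 0,"dy": 0,"dz": 0,"hand": 1}
  ]
}}

```text
t: 7.45
eef_pos: [571.5, 216.2, 68.5]
tool_rot: [0.0, 0.974, 0.226, 0.0]
contact_force: [0.5, 0.3, 4.8]
finger_gap: 0.1
grip_force: 2.1
```

{"fn": "apply_moves", "kwargs": {
  "steps": [
    {"ax": 0,"ay": 0,"az": 0,"dx": 0,"dy": 0,"dz": 0,"hand": 1},
    {"ax": 0,"ay": 0,"az": 0,"dx": 0,"dy": 0,"dz": 0,"hand": 1},
    {"ax": 0,"ay": 0,"az": 0,"dx": 0,"dy": 0,"dz": -0.1,"hand": 1},
    {"ax": 0,"ay": 0,"az": 0,"dx": 0,"dy": 0,"dz": -0.25,"hand": 1},
    {"ax": 0,"ay": 0,"az": 0,"dx": 0,"dy": 0,"dz": -0.6,"hand": 1},
    {"ax": 0,"ay": 0,"az": 0,"dx": 0,"dy": 0,"dz": -1.5,"hand": 1},
    {"ax": 0,"ay": 0,"az": 0,"dx": 0,"dy": 0,"dz": -3,"hand": 1},
    {"ax": 0,"ay": 0,"az": 0,"dx": 0,"dy": 0,"dz": -4.5,"hand": 1}
  ]
}}

```text
t: 8.45
eef_pos: [571.1, 216.1, 182.0]
tool_rot: [0.0, 0.974, 0.226, -0.0]
contact_force: [0.4, -0.8, -0.5]
finger_gap: 0.1
grip_force: 0.0
```

{"fn": "apply_moves", "kwargs": {
  "steps": [
    {"ax": 0,"ay": 0,"az": 0,"dx": 0,"dy": 0,"dz": -1,"hand": 1},
    {"ax": 0,"ay": 0,"az": 0,"dx": 0,"dy": 0,"dz": -1.5,"hand": 1},
    {"ax": 0,"ay": 0,"az": 0,"dx": 0,"dy": 0,"dz": -1.5,"hand": 1},
    {"ax": 0,"ay": 0,"az": 0,"dx": 0,"dy": 0,"dz": -1.5,"hand": 1}
  ]
}}

```text
t: 8.95
eef_pos: [570.8, 216.0, 217.1]
tool_rot: [0.0, 0.974, 0.226, -0.001]
contact_force: [-0.1, 0.7, -0.7]
finger_gap: -0.1
grip_force: 0.0
```

Run:
```python
from h import *
for c,(u0,v0) in {"scene":(167,246),"side":(177,250)}.items():
    p,d=get_image(c);q=cv2.imread(c+'_raw.png')[:,:,::-1]
    for n,x in (("before",q),("after",p)):
        m=cv2.inRange(cv2.cvtColor(np.ascontiguousarray(x),cv2.COLOR_RGB2HSV),(10,110,70),(32,255,255))[v0-25:v0+25,u0-20:u0+20]
        N,l,s,ce=cv2.connectedComponentsWithStats(m);print(c,n,[(list(s[i]),ce[i].round(1)) for i in range(1,N) if s[i,4]>5])
s=read_state();print(s["t"],s["eef_pos"],s["contact_force"])
```

```text
scene before [([np.int32(12), np.int32(8), np.int32(11), np.int32(7), np.int32(65)], array([17. , 10.9])), ([np.int32(9), np.int32(24), np.int32(6), np.int32(4), np.int32(13)], array([11.8, 25.5]))]
scene after [([np.int32(12), np.int32(8), np.int32(11), np.int32(7), np.int32(64)], array([17. , 10.9])), ([np.int32(9), np.int32(24), np.int32(5), np.int32(4), np.int32(12)], array([11.6, 25.4]))]
side before [([np.int32(12), np.int32(9), np.int32(14), np.int32(9), np.int32(102)], array([18.1, 12.9])), ([np.int32(17), np.int32(30), np.int32(4), np.int32(3), np.int32(10)], array([18.5, 31.2]))]
side after [([np.int32(12), np.int32(9), np.int32(14), np.int32(9), np.int32(102)], array([18.1, 12.9])), ([np.int32(17), np.int32(30), np.int32(4), np.int32(3), np.int32(10)], array([18.5, 31.2]))]
9.05 [570.93310647 216.00127417 217.05809328] [-0.38397792  0.14013949 -1.24184037]
```

The disc is back up, the setter hasn't moved, and the fingertips are 144 mm above it.

```bash
python3 -c "
from rig import *
print(close_job())"
```

```text
the job is handed in; nothing more can be done
None
```

The brass top was pressed about 4 mm at about 4 N and held for over 2 s, then sprang back up; the setter did not move, the fingertips ended about 144 mm above it, and the job is handed in.

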